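Soft-start the repair bench: fader to zero, isolator on, fader up to the clip

TASK

Switch the repair bench on without a surge: first pull the regulator's fader fully back to its zero end (the end nearest the robot), and with it there turn the isolator's rotary handle all the way from off to on. Then slide the fader up until it is level with the small metal setting clip beside its track, without running past it, and let go. Leave the clip where it is, and do not shift or knock over the bottle, spray can, mug and multimeter standing around.

Things in the scene. Friction and masses are not known exactly. Their poses are not given: they have to be found in the camera images.
- iso: Bench isolator, fixed, left or right of centre: grey box 170 x 190 x 70 mm, its 170 x 190 mm face tilted up and towards the robot, normal 35 degrees from vertical. Origin on the bench under its middle; front is -x, y left, z up. Face centre at (-20, 0, 110) mm. Posts 14 x 8 mm at (0, +-106) mm carry the lamp bar.
- bar_mid (a point): Middle of the fixed lamp bar that crosses above the isolator: 24 x 230 x 16 mm, along the isolator's y, 252 mm above the bench; it bars the way to the handle from straight above.
- handle_grip (a point): Grip point of the black rotary handle, on its axis, 38 mm off the face; turns with it. z: outward normal of the face (axis); y: along the bar to the nose; x: across. Bar 14 mm thick, from 40 mm behind the axis to 35 mm ahead, then a 10 mm wide nose to 56 mm; it stands 22 to 52 mm off the face, on a 40 mm round boss.
- handle (a joint): Angle of the rotary handle, rad: 0 = off (bar level across the face, nose to the isolator's left, +y), 1.571 = on (bar up the slope, nose uppermost). Turns clockwise as seen facing it. An over-centre spring snaps it to the nearer end when let go.
- regulator: Slide regulator, fixed to the bench on the other side: a white flat box 260 (x) x 110 (y) x 62 mm high. Origin on the bench under its middle; x runs along the fader's track away from the robot, y left, z up.
- fader_grip (a point): Grip point in the middle of the fader's black cap, 96 mm above the bench, 10 mm below the cap's top; the cap is 24 mm (x, along the track) x 32 mm (y) x 40 mm high (from 66 to 106 mm). Axes as the regulator's; the cap moves along x, on the regulator's centre line.
- fader (a joint): Position of the fader, m: 0 = zero end, nearest the robot; 0.12 = far end. At 0 the cap is 60 mm on the robot's side of the regulator's middle. It stays where it is left.
- clip_point (a point): Pointer tip of the steel setting clip, 18 mm left (y) of the track's centre line, 69 mm above the bench; axes as the regulator's. The clip is 14 mm along the track, 17 to 50 mm left of the centre line, up to 75 mm above the bench. The fader is set when fader_grip is level with this point along the regulator's x.
- clip (a joint): Position of the setting clip along the track, m, on the same scale as the fader (fader = clip means level). Not to be moved.
- bottle: Clear round bottle with a white cap, 64 mm across, 190 mm high, loose, near the isolator's front left corner. Origin: centre of its underside.
- spray: Aluminium spray can, 56 mm across, 180 mm high, loose, to the left of the regulator. Origin: centre of its underside.
- mug: White mug, 76 mm across, 90 mm high, handle at its +y, loose, in the gap between the two units. Origin: centre of its underside.
- meter: Orange and black multimeter lying flat, 85 (x) x 170 (y) x 36 mm, loose, at the back. Origin: centre of its underside.
Mind the look-alikes: they are no part of the job. Leave any purple look-alike of the spray alone.

How it is judged:
On the way, in this order (a step that is already met when the one before it is completed fails the run):
1. the fader is at its zero end (within 6 mm) with the isolator still off (value of joint fader below 0.006 m and value of joint handle below 0.2 rad), for 0.2 s.
2. the isolator handle is fully on (within 0.12 rad) with the fader still at zero (value of joint handle above 1.45 rad and value of joint fader below 0.01 m), for 0.2 s.
At the end, for the whole second after the job is handed in: The isolator handle is on (above 1.45 rad), the fader rests level with the setting clip within 5 mm, the clip has not been moved from its setting, and the bottle, spray can, mug and multimeter stand where they were (within 20 mm) and upright (value of joint handle above 1.45 rad and x of fader_grip in the frame of clip_point between -0.005 and 0.005 m and value of joint fader above 0.02 m and velocity of joint fader between -0.005 and 0.005 m/s and distance of clip_point from where it was at the start of the episode below 0.004 m and distance of each of bottle, spray, mug, meter from where it was at the start of the episode below 0.02 m and angle between each of bottle, spray, mug, meter's own z axis and vertical below 0.15 rad); the robot touches nothing.
It fails at once if the isolator is turned (between 0.3 and 1.3 rad) while the fader is more than 14 mm off its zero end (value of joint handle between 0.3 and 1.3 rad and value of joint fader above 0.014 m).
It fails at once if with the isolator on, the fader runs more than 8 mm past the clip (value of joint handle above 1.3 rad and x of fader_grip in the frame of clip_point above 0.008 m).
It fails at once if the setting clip is moved by more than 4 mm (distance of clip_point from where it was at the start of the episode above 0.004 m).
It fails at once if the bottle, spray can, mug or multimeter is shifted by more than 20 mm or knocked over (distance of any of bottle, spray, mug, meter from where it was at the start of the episode above 0.02 m or angle between any of bottle, spray, mug, meter's own z axis and vertical above 0.3 rad).
It also fails if it takes over 67 s, if anything falls off the work surface, if the arm or the gripper's body presses on something with over 40 N, if the wrist force passes 120 N, or if a joint passes its speed limit or range.

ROBOT

A 6-joint arm with a two-finger parallel gripper is mounted at the origin on the work surface. World frame = base frame: x ahead of the robot, y to its left, z up, the work surface at z = 0. Lengths are in m, angles in rad, forces in N, time in s.
With the tool pointing down it reaches from about 0.25 to 0.725 m from the base axis. Payload 9.7 kg.
Tool frame: the origin (TCP) lies between the finger pads; the fingertips stand 11 mm ahead of it and the grasp point (between the pads) lies 8 mm behind it; z points along the fingers, y is the line along which they close (so a half turn about z gives the same grasp; the last joint's range is limited). The gripper opens to 85 mm and grips with 20 to 120 N. Pads are 22 mm wide; open, the fingers measure 114 mm over their backs; the gripper's body (76 mm by 85 mm) begins 54 mm behind the grasp point. The pads swing forward as they close: fully open they stand 13 mm farther back than shut.
Start: joints at [1.195, 0.087, 0.176, 1.66, 0, 1.571], TCP at [0.202, 0.512, 0.242] pointing down, gripper open.
Joint ranges: [-3.13, 3.13], [-0.85, 1.81], [-1.15, 1.24], [-2.2, 2.28], [-1.44, 1.52], [-3.14, 3.14]. Speed limits (rad/s): [2.22, 2.22, 2.57, 3.14, 3.14, 3.14].

INTERFACE

Orientations are given as a 3x3 rotation matrix whose columns are the frame's x, y, z axes.
In Python, from workcell import arm gives the robot as it stands.
- The arm moves only by the tool send_rows, never from a script. Its argument "increments" is a list of rows, each a list of 3 entries, a list of its own where there are three numbers: the shift along the tool's x, y, z in m, then the turn, a rotation vector about the tool's x, y, z in degrees, then the opening, from -1 (shut) to 1 (fully open). In form: [[[tx, ty, tz], [ax, ay, az], fingers], ...]. A call has 1 to 10 rows; each row shifts and turns the commanded pose from where the row before left it, along the tool's axes as they then stand; what a row does not reach is not made up. A row lasts 1/8 s, in which the tool goes at most 62.5 mm and 10.7 degrees, less where a joint would pass 70% of its speed; a pose out of reach is approached as far as the arm can. A call is refused whole if a number of a shift passes 0.0625 or a number of a turn 10.7, either way. A call with a gripper value outside its range is refused whole. The fingers move at their own pace and stop on an object; "grip_force" is the grip in N (left out, the last holds). Time passes only in rows, so rows that do not move let the fingers close. It gives the time, the measured TCP pose, the force, the opening and the grip force at its end, in the units of the state.
- arm.observe(): the state, without advancing time (a new reading comes with each control period).
- arm.grab_frame(name): name is "side" or "top"; returns a dict with "frame" (400x640x3 uint8, blue, green, red), "depth" (400x640 float32, m along the optical axis (not along the pixel's ray), 0 where there is no reading), "mtx" (3x3 intrinsics, pixels), "extrinsics" (4x4, takes a point from camera to world coordinates). Camera axes: x right, y down, z forward; pixel columns grow to the right and rows downward; lengths in m; the calibration is good to about 2 mm. A picture is of the moment at which its call begins.
- arm.close_job(): hands the job in; it is judged then, once.
The state is a dict: "clock": time; "joint_pos": joint angles; "joint_vel": joint speeds; "joint_efforts": joint torques, N m; "ee_pos": TCP position; "eef_rot": TCP orientation; "wrist_force": force on the tool from outside, world axes, zero at the start; "wrist_torque": the same for the moment, N m; "opening": opening from 0.0 (shut) to 1.0 (fully open); "grasp_force": force on a finger pad.
Only numpy, scipy, OpenCV 4.12 (cv2) and the standard library are available. Lean on these libraries where they do the work, as an engineer would, in place of code of your own. Each camera call takes 0.05 s, during which the arm holds its last target. There are 200 camera calls.

## Working session

There is one attempt and no reset: what is moved stays moved. The work goes in short steps, Python scripts to look and compute and a tool call to move; the robot and the scene stay as the last step left them, time stands still between calls to the robot, and variables do not carry over. Pictures are saved under pics/ and viewed, at most 10 in all, crops included, and the job is handed in when it is done.

Besides the shell and the picture viewer there is one more tool, called after "Request:" in YAML: its name, and indented under it one key for each argument. send_rows: Moves the arm, as the interface text tells. Its arguments: {"type":"object","properties":{"increments":{"type":"array","items":{"type":"array"}},"grip_force":{"type":"number"}},"required":["increments"]}

```bash
mkdir -p pics && python3 - <<'E'
from workcell import arm
import cv2,numpy as np
for n in("side","top"):
    f=arm.grab_frame(n); cv2.imwrite(f"pics/{n}0.png",f["frame"]); np.savez(f"{n}0.npz",**f)
    print(n,f["mtx"].round(1).tolist(),f["extrinsics"].round(3).tolist())
print(arm.observe())
E
```

```text
side [[470.9, 0.0, 321.7], [0.0, 470.9, 195.4], [0.0, 0.0, 1.0]] [[0.884, -0.306, 0.354, 0.057], [-0.468, -0.553, 0.689, -0.837], [-0.015, -0.774, -0.632, 1.024], [0.0, 0.0, 0.0, 1.0]]
top [[471.0, 0.0, 324.6], [0.0, 471.0, 197.9], [0.0, 0.0, 1.0]] [[-0.026, -0.996, 0.085, 0.46], [-0.999, 0.023, -0.026, 0.116], [0.024, -0.086, -0.996, 1.24], [0.0, 0.0, 0.0, 1.0]]
{'clock': 0.1, 'joint_pos': array([1.19496265e+00, 8.73783877e-02, 1.75226436e-01, 1.65978263e+00,
       2.79761900e-06, 1.57083028e+00]), 'joint_vel': array([ 0.00031285, -0.0015277 ,  0.00215524,  0.00015011, -0.00043157,
       -0.00071214]), 'joint_efforts': array([ 4.10827442e-04, -5.21560836e+01,  4.65652907e+01,  1.61166047e-02,
        4.31738306e-05,  9.65056216e-06]), 'ee_pos': array([0.2018086 , 0.51144115, 0.24167533]), 'eef_rot': array([[-9.30189482e-01,  3.67079489e-01, -4.20397786e-04],
       [ 3.67079730e-01,  9.30188880e-01, -1.05778281e-03],
       [ 2.75897047e-06, -1.13825795e-03, -9.99999352e-01]]), 'wrist_force': array([0.16044906, 0.09261289, 0.28634733]), 'wrist_torque': array([-0.03385899,  0.01687292, -0.01486461]), 'grasp_force': 0.0, 'opening': 1.0041375748686752}
```

View pics/side0.png

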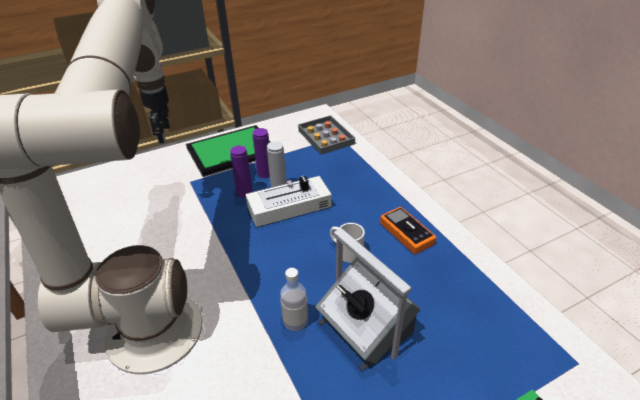

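View pics/top0.png

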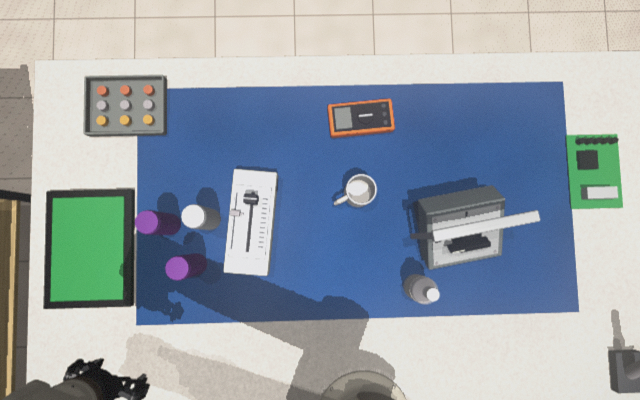

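The side view shows the isolator at about (365,310), with the bottle at (293,305), the regulator at (290,200) and the spray can at (276,165). The top view shows the fader cap at (251,198), the clip at (235,212), the mug at (360,190), the meter at (361,117), the bottle at (425,290) and the lamp bar at (487,226). The silver can at (200,216) is the spray. The purple cans at (157,222) and (185,267) are look-alikes, and the tray knobs, tablet and PCB are not part of the job.

```bash
cat > h.py <<'E'
import numpy as np,cv2
def cloud(f):
    d=f["depth"];v,u=np.indices(d.shape);K=f["mtx"]
    p=np.stack([(u-K[0,2])/K[0,0]*d,(v-K[1,2])/K[1,1]*d,d],-1)
    T=f["extrinsics"]; P=p@T[:3,:3].T+T[:3,3]; P[d==0]=np.nan; return P
def rect(p):
    (c,s,a)=cv2.minAreaRect((p[:,:2]*1000).astype(np.float32)); return np.round(c,1),np.round(s,1),round(a,2)
E
python3 - <<'E'
from h import *
P={n:cloud(np.load(n+"0.npz")) for n in("side","top")}
f=np.load("top0.npz")["frame"]
def sel(n,r,z0,z1):
    q=P[n][r[1]:r[3],r[0]:r[2]].reshape(-1,3); return q[(q[:,2]>z0)&(q[:,2]<z1)]
T="top"
for nm,r,z0,z1 in[("reg",(215,160,285,285),.056,.067),("cap",(215,160,285,285),.098,.112),("clip",(222,190,250,235),.0685,.085),("bar",(400,195,560,250),.24,.262),
 ("bottle",(395,265,450,310),.17,.2),("spray",(178,200,222,235),.165,.19),("mug",(330,165,385,215),.08,.1),("meter",(320,90,400,140),.025,.045),("table",(290,100,320,300),-.02,.02)]:
    q=sel(T,r,z0,z1); print(nm,len(q),rect(q) if len(q)>3 else "",q[:,2].mean().round(4) if len(q) else "")
for nm,r,z0,z1 in[("reg",(240,170,340,230),.056,.067),("cap",(285,165,325,205),.098,.112),("clip",(270,165,300,205),.0685,.085),("bar",(320,220,420,300),.24,.262),("handle",(325,270,385,330),.1,.24)]:
    q=sel("side",r,z0,z1); print("S",nm,len(q),rect(q) if len(q)>3 else "",q.mean(0).round(4) if len(q) else "")
s=np.load("side0.npz")["frame"]
a=cv2.resize(f[155:290,210:290],None,fx=4.3,fy=4.3,interpolation=2);b=cv2.resize(s[225:365,310:425],None,fx=4,fy=4,interpolation=2)
h=max(a.shape[0],b.shape[0]);a,b=[cv2.copyMakeBorder(x,0,h-x.shape[0],0,0,0) for x in(a,b)]
cv2.imwrite("pics/crop.png",np.hstack([a,b]))
E
```

```text
reg 4228 (array([509.1, 289.3]), array([142.9, 259.8]), 83.72) 0.0615
cap 132 (array([561.4, 267. ]), array([32.4, 23.3]), 82.66) 0.1062
clip 62 (array([533.1, 297.3]), array([19.7, 46.8]), 22.21) 0.0755
bar 955 (array([ 478.5, -246.3]), array([ 24.2, 231. ]), 9.58) 0.2597
bottle 160 (array([ 331.1, -144.3]), array([28.6, 28. ]), 15.2) 0.1891
spray 489 (array([517.8, 383.3]), array([52.9, 52.7]), 22.24) 0.1792
mug 193 (array([574.3,  -1.1]), array([74.7, 85.7]), 60.59) 0.0893
meter 1943 (array([775.2, -16.2]), array([ 86.6, 170.8]), 4.63) 0.0384
table 5976 (array([568.4, 136.9]), array([ 77.9, 529.4]), 88.63) 0.0018
S reg 1651 (array([475.8, 250.1]), array([274., 301.]), 62.33) [0.4931 0.2705 0.0619]
S cap 60 (array([557.2, 265.3]), array([35.1, 25.6]), 84.76) [0.5558 0.2635 0.1059]
S clip 95 (array([507.4, 303.3]), array([151.2,  91.6]), 70.04) [0.5137 0.3407 0.0763]
S bar 986 (array([ 474.3, -246.9]), array([ 27.2, 232.8]), 10.38) [ 0.4733 -0.2582  0.258 ]
S handle 2220 (array([ 460.6, -235.3]), array([131.5, 152.7]), 43.3) [ 0.4672 -0.2401  0.1302]
```

View pics/crop.png

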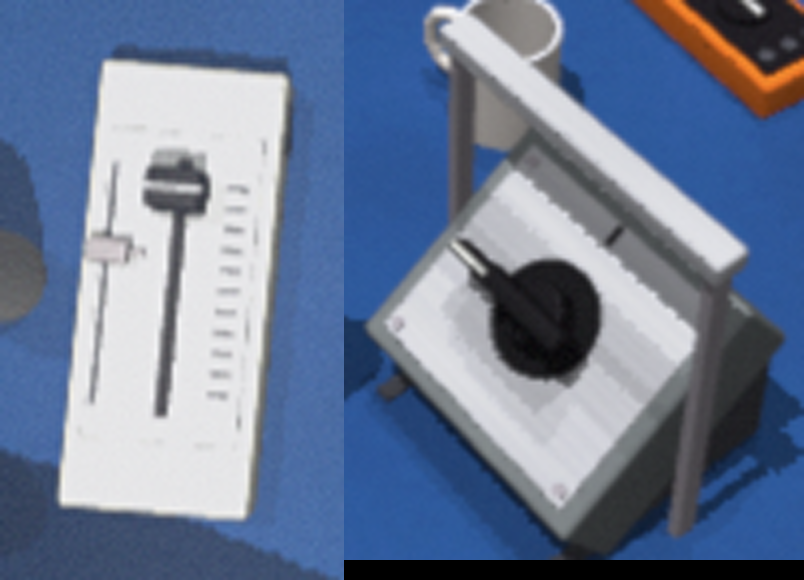

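The crop shows the fader cap at crop (177,182), up the track from the clip at (107,250). The handle is at crop (545,315) with its nose to the isolator's left, so it is off. Next I'll fit the frames more precisely and work out the tool targets.

```bash
cat >> h.py <<'E'
def Rz(a): c,s=np.cos(a),np.sin(a); return np.array([[c,-s,0],[s,c,0],[0,0,1]])
def regfit(P):
    q=P[155:290,210:290]; m=((q[...,2]>.056)&(q[...,2]<.067)).astype(np.uint8)
    m=cv2.morphologyEx(m,cv2.MORPH_OPEN,np.ones((9,9))); 
    return rect(q[m>0])
def inreg(P,o,yaw): return (P-np.array([*o,0]))@Rz(yaw)
E
python3 - <<'E'
from h import *
Q={n:cloud(np.load(n+"0.npz")) for n in("side","top")}
c,s,a=regfit(Q["top"]); print(c,s,a)
yaw=np.radians(a-90) if s[1]>s[0] else np.radians(a); 
if abs(yaw)>1: yaw=0
o=c/1000
for n in Q:
    L=inreg(Q[n].reshape(-1,3),o,yaw)
    ok=(abs(L[:,0])<.13)
    k=ok&(L[:,2]>.1)&(L[:,2]<.112)&(abs(L[:,1])<.03)
    g=ok&(L[:,2]>.0695)&(L[:,2]<.08)&(L[:,1]>.02)&(L[:,1]<.055)
    for m,l in((k,"cap"),(g,"clip")):
        q=L[m]; print(n,l,m.sum(),np.percentile(q,[3,50,97],axis=0).round(4).tolist(), np.ptp(q,0).round(4))
# isolator: face plane + bar
for n in Q:
    P=Q[n].reshape(-1,3); m=(P[:,2]>.25)&(P[:,2]<.264)&(abs(P[:,0]-.477)<.07)&(abs(P[:,1]+.246)<.14)
    print(n,"bar",rect(P[m]))
iy=np.radians(9.9); io=np.array([.4765,-.2465,0])
P=Q["side"].reshape(-1,3); L=(P-io)@Rz(iy)
nn=np.array([-np.sin(.6109),0,np.cos(.6109)]); d=(L-[-.02,0,.11])@nn; up=(L-[-.02,0,.11])@np.array([np.cos(.6109),0,np.sin(.6109)])
b=(abs(L[:,1])<.08)&(abs(up)<.09)
f=b&(abs(d)<.012); print("face",f.sum(),np.median(d[f]),np.percentile(L[f,1],[1,99]),np.percentile(up[f],[1,99]))
h=b&(d>.045)&(d<.06)&(abs(up)<.07); print("handle",h.sum(),np.percentile(L[h,1],[1,50,99]),np.percentile(up[h],[1,50,99]),np.median(d[h]))
# targets
x=np.array([0,0,0]);R=Rz(iy); g=io+R@np.array([-.0418,0,.1411]); print("grip",g.round(4),"n",(R@nn).round(4),"up",(R@np.array([.819,0,.574])).round(4))
print("yaw reg",np.degrees(yaw), "o",o)
E
```

```text
[507.8 272.2] [107.1 241.7] 83.96
side cap 58 [[0.0375, -0.0179, 0.1004], [0.0483, -0.0043, 0.1065], [0.0606, 0.0151, 0.1109]] [0.0258 0.0348 0.0115]
side clip 24 [[0.0053, 0.0227, 0.0714], [0.0135, 0.0352, 0.0761], [0.0187, 0.0479, 0.0792]] [0.0136 0.0277 0.0085]
top cap 131 [[0.0428, -0.015, 0.1007], [0.0532, -0.0001, 0.1064], [0.0649, 0.015, 0.1103]] [0.0235 0.0322 0.0113]
top clip 61 [[0.0106, 0.0267, 0.0702], [0.0172, 0.0367, 0.0757], [0.0353, 0.0492, 0.0782]] [0.0713 0.0295 0.0099]
side bar (array([ 474.3, -246.9]), array([ 27.2, 232.8]), 10.38)
top bar (array([ 478.5, -246.3]), array([ 24.2, 231. ]), 9.58)
face 3819 0.0027385805873917 [-0.07860662  0.07831688] [-0.08321762  0.07847266]
handle 222 [-0.03882128  0.0023727   0.05430348] [-0.00688217  0.00018606  0.00685357] 0.052474323911469736
grip [ 0.4353 -0.2537  0.1411] n [-0.5651 -0.0986  0.8191] up [0.8068 0.1408 0.574 ]
yaw reg -6.040000000000006 o [0.5078 0.2722]
```

Request:
send_rows:
  increments:
    - [[-0.042, -0.0097, -0.003], [0, 0, 0], 1]
    - [[-0.042, -0.0097, -0.003], [0, 0, 0], 1]
    - [[-0.042, -0.0097, -0.003], [0, 0, 0], 1]
    - [[-0.042, -0.0097, -0.003], [0, 0, 0], 1]
    - [[-0.042, -0.0097, -0.003], [0, 0, 0], 1]
    - [[-0.042, -0.0097, -0.003], [0, 0, 0], 1]
    - [[-0.042, -0.0097, -0.003], [0, 0, 0], 1]
    - [[-0.042, -0.0097, -0.003], [0, 0, 0], 1]
    - [[-0.042, -0.0097, -0.003], [0, 0, 0], 1]
    - [[-0.042, -0.0097, -0.003], [0, 0, 0], 1]

```text
clock: 1.35
ee_pos: [0.558, 0.2663, 0.2719]
eef_rot: [[-0.93, 0.367, -0.001], [0.367, 0.93, -0.0], [0.0, -0.0, -1.0]]
wrist_force: [0.9, 0.2, -0.1]
opening: 0.999
grasp_force: 0.0
```

Request:
send_rows:
  increments:
    - [[0, 0, 0], [0, 0, 10], 1]
    - [[0, 0, 0], [0, 0, 10], 1]
    - [[0, 0, 0], [0, 0, 10], 1]
    - [[0, 0, 0], [0, 0, 10], 1]
    - [[0, 0, 0], [0, 0, 10], 1]
    - [[0, 0, 0], [0, 0, 10], 1]
    - [[0, 0, 0], [0, 0, 10], 1]
    - [[0, 0, 0], [0, 0, 4.5], 1]
    - [[0, 0, 0], [0, 0, 0], 1]
    - [[0, 0, 0], [0, 0, 0], 1]

```text
clock: 2.6
ee_pos: [0.5569, 0.2673, 0.2721]
eef_rot: [[0.103, 0.995, -0.0], [0.995, -0.103, -0.0], [-0.0, -0.0, -1.0]]
wrist_force: [-0.3, 0.3, 0.5]
opening: 1.001
grasp_force: 0.0
```

```bash
cat > go.py <<'E'
import sys,numpy as np
from workcell import arm
from scipy.spatial.transform import Rotation as Ro
def delta(p,R):
    s=arm.observe();A=s["eef_rot"]
    print("t",round(s["clock"],2),"pos",s["ee_pos"].round(4),"shift",(A.T@(np.array(p)-s["ee_pos"])).round(4),"rotvec(deg)",np.degrees(Ro.from_matrix(A.T@R).as_rotvec()).round(2),"j",s["joint_pos"].round(2),"op",round(s["opening"],2),"F",s["wrist_force"].round(1))
def down(y):
    y=np.array(y)/np.linalg.norm(y);z=np.array([0,0,-1.]);return np.c_[np.cross(y,z),y,z]
E
python3 -c "
from go import *
delta([.559,.266,.088],down([.9945,-.1052,0]))"
```

```text
t 2.6 pos [0.5569 0.2673 0.2721] shift [-0.001   0.0023  0.1841] rotvec(deg) [-0.02  0.01  0.11] j [0.45 0.27 0.45 1.75 0.   2.12] op 1.0 F [-0.3  0.3  0.5]
```

Request:
send_rows:
  increments:
    - [[-0.001, 0.0023, 0.034], [0, 0, 0], 1]
    - [[0, 0, 0.03], [0, 0, 0], 1]
    - [[0, 0, 0.03], [0, 0, 0], 1]
    - [[0, 0, 0.03], [0, 0, 0], 1]
    - [[0, 0, 0.03], [0, 0, 0], 1]
    - [[0, 0, 0.03], [0, 0, 0], 1]
    - [[0, 0, 0], [0, 0, 0], 1]
    - [[0, 0, 0], [0, 0, 0], 1]

```text
clock: 3.6
ee_pos: [0.5595, 0.2662, 0.0896]
eef_rot: [[0.104, 0.995, 0.001], [0.995, -0.104, 0.001], [0.001, 0.001, -1.0]]
wrist_force: [-0.4, -0.3, 0.5]
opening: 0.997
grasp_force: 0.0
```

Request:
send_rows:
  increments:
    - [[0, 0, 0], [0, 0, 0], 0]
    - [[0, 0, 0], [0, 0, 0], -0.3]
    - [[0, 0, 0], [0, 0, 0], -1]
    - [[0, 0, 0], [0, 0, 0], -1]
    - [[0, 0, 0], [0, 0, 0], -1]
    - [[0, 0, 0], [0, 0, 0], -1]
    - [[0, 0, 0], [0, 0, 0], -1]
    - [[0, 0, 0], [0, 0, 0], -1]
  grip_force: 25

```text
clock: 4.6
ee_pos: [0.5593, 0.2661, 0.0887]
eef_rot: [[0.105, 0.994, 0.001], [0.994, -0.105, 0.0], [0.0, 0.0, -1.0]]
wrist_force: [-0.7, -0.0, 4.7]
opening: 0.272
grasp_force: 29.8
```

Request:
send_rows:
  increments:
    - [[0, -0.005, 0], [0, 0, 0], -1]
    - [[0, -0.012, 0], [0, 0, 0], -1]
    - [[0, -0.012, 0], [0, 0, 0], -1]
    - [[0, -0.012, 0], [0, 0, 0], -1]
    - [[0, -0.012, 0], [0, 0, 0], -1]
    - [[0, -0.012, 0], [0, 0, 0], -1]
    - [[0, -0.012, 0], [0, 0, 0], -1]
    - [[0, -0.012, 0], [0, 0, 0], -1]
    - [[0, -0.012, 0], [0, 0, 0], -1]
    - [[0, 0, 0], [0, 0, 0], -1]

```text
clock: 5.85
ee_pos: [0.4577, 0.2772, 0.0886]
eef_rot: [[0.104, 0.995, -0.0], [0.995, -0.104, 0.001], [0.001, -0.001, -1.0]]
wrist_force: [-1.9, 3.0, 6.3]
opening: 0.273
grasp_force: 30.1
```

Request:
send_rows:
  increments:
    - [[0, -0.004, 0], [0, 0, 0], -1]
    - [[0, -0.003, 0], [0, 0, 0], -1]
    - [[0, -0.002, 0], [0, 0, 0], -1]
    - [[0, 0, 0], [0, 0, 0], -1]
    - [[0, 0, 0], [0, 0, 0], -1]

```text
clock: 6.48
ee_pos: [0.4498, 0.2781, 0.0887]
eef_rot: [[0.105, 0.994, 0.0], [0.994, -0.105, 0.001], [0.001, 0.0, -1.0]]
wrist_force: [1.1, 2.2, 6.5]
opening: 0.276
grasp_force: 30.0
```

Request:
send_rows:
  increments:
    - [[0, -0.002, 0], [0, 0, 0], -1]
    - [[0, -0.002, 0], [0, 0, 0], -1]
    - [[0, 0, 0], [0, 0, 0], -1]
    - [[0, 0, 0], [0, 0, 0], -1]

```text
clock: 6.98
ee_pos: [0.4458, 0.2785, 0.0886]
eef_rot: [[0.105, 0.995, 0.001], [0.995, -0.105, 0.001], [0.001, 0.0, -1.0]]
wrist_force: [1.3, 2.8, 6.5]
opening: 0.274
grasp_force: 30.0
```

Request:
send_rows:
  increments:
    - [[0, -0.002, 0], [0, 0, 0], -1]
    - [[0, -0.002, 0], [0, 0, 0], -1]
    - [[0, 0, 0], [0, 0, 0], -1]
    - [[0, 0, 0], [0, 0, 0], -1]

```text
clock: 7.48
ee_pos: [0.4454, 0.2786, 0.0887]
eef_rot: [[0.106, 0.994, 0.008], [0.994, -0.106, 0.0], [0.001, 0.008, -1.0]]
wrist_force: [20.7, 0.5, -4.2]
opening: 0.275
grasp_force: 28.8
```

```bash
python3 -c "
from go import *
import cv2
s=arm.observe();print(s['wrist_force'].round(1),s['ee_pos'].round(4))
f=arm.grab_frame('side')['frame'];cv2.imwrite('pics/s1.png',cv2.resize(f[140:240,200:360],None,fx=5,fy=5,interpolation=2))"
```

```text
[20.7  0.5 -4.2] [0.4454 0.2786 0.0887]
```

View pics/s1.png

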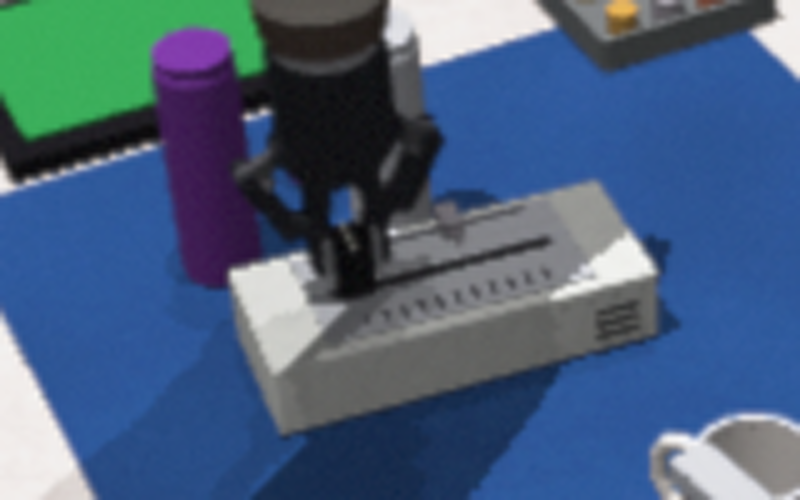

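The picture shows the gripper holding the cap at the near end of the slot, around crop (350,275). With the force at 20.7 N, this is the zero stop. Next I release, rise and work out the handle approach.

Request:
send_rows:
  increments:
    - [[0, 0.003, 0], [0, 0, 0], -1]
    - [[0, 0, 0], [0, 0, 0], 0]
    - [[0, 0, 0], [0, 0, 0], 0.3]
    - [[0, 0, 0], [0, 0, 0], 1]
    - [[0, 0, 0], [0, 0, 0], 1]
    - [[0, 0, 0], [0, 0, 0], 1]
    - [[0, 0, -0.03], [0, 0, 0], 1]
    - [[0, 0, -0.06], [0, 0, 0], 1]
    - [[0, 0, -0.06], [0, 0, 0], 1]
    - [[0, 0, -0.06], [0, 0, 0], 1]

```text
clock: 8.78
ee_pos: [0.4445, 0.2779, 0.3003]
eef_rot: [[0.105, 0.994, 0.0], [0.994, -0.105, 0.0], [0.0, 0.0, -1.0]]
wrist_force: [1.2, 0.6, -0.2]
opening: 0.996
grasp_force: 0.0
```

```bash
cat >> go.py <<'E'
iy=np.radians(9.9); c,s_=np.cos(iy),np.sin(iy)
n=np.array([-.5736*c,-.5736*s_,.8192]); up=np.array([.8192*c,.8192*s_,.5736]); left=np.array([-s_,c,0])
G=np.array([.4350,-.2537,.1411])
E
python3 - <<'E'
from go import *
for sg in(1,-1):
    y=up*sg; R=np.c_[np.cross(y,-n),y,-n]
    delta(G+n*.10,R)   # tcp 100 mm out
from h import *
from workcell import arm
P=cloud(arm.grab_frame("top"));c,s,a=regfit(P);L=inreg(P.reshape(-1,3),[.5078,.2722],np.radians(-6.04))
k=(abs(L[:,0])<.13)&(L[:,2]>.1)&(L[:,2]<.112)&(abs(L[:,1])<.03);print("cap",k.sum(),np.percentile(L[k,0],[3,50,97]).round(4))
E
```

```text
t 8.78 pos [0.4445 0.2779 0.3003] shift [-0.5454 -0.0088  0.0772] rotvec(deg) [-34.74   4.85 -15.43] j [ 0.56  0.05  0.26  1.77 -0.    2.23] op 1.0 F [ 1.2  0.6 -0.2]
t 8.78 pos [0.4445 0.2779 0.3003] shift [-0.5454 -0.0088  0.0772] rotvec(deg) [  6.91  49.48 157.05] j [ 0.56  0.05  0.26  1.77 -0.    2.23] op 1.0 F [ 1.2  0.6 -0.2]
cap 116 [-0.0716 -0.06   -0.0494]
```

Request:
send_rows:
  increments:
    - [[-0.05, -0.0041, 0], [0, 0, 0], 1]
    - [[-0.056, -0.0041, 0], [0, 0, 0], 1]
    - [[-0.056, -0.0041, 0], [0, 0, 0], 1]
    - [[-0.056, -0.0041, 0], [0, 0, 0], 1]
    - [[-0.056, -0.0041, 0], [0, 0, 0], 1]
    - [[-0.056, -0.0041, 0], [0, 0, 0], 1]
    - [[-0.056, -0.0041, 0], [0, 0, 0], 1]
    - [[-0.056, -0.0041, 0], [0, 0, 0], 1]
    - [[-0.056, -0.0041, 0], [0, 0, 0], 1]
    - [[-0.056, -0.0041, 0], [0, 0, 0], 1]

```text
clock: 10.07
ee_pos: [0.345, -0.2704, 0.2984]
eef_rot: [[0.105, 0.994, 0.001], [0.994, -0.105, -0.0], [-0.0, 0.001, -1.0]]
wrist_force: [2.0, 0.3, -0.1]
opening: 0.996
grasp_force: 0.0
```

Request:
send_rows:
  increments:
    - [[0, 0, 0], [-8.7, 1.2, -3.85], 1]
    - [[0, 0, 0], [-8.7, 1.2, -3.85], 1]
    - [[0, 0, 0], [-8.7, 1.2, -3.85], 1]
    - [[0, 0, 0], [-8.7, 1.2, -3.85], 1]
    - [[0, 0, 0], [0, 0, 0], 1]
    - [[0, 0, 0], [0, 0, 0], 1]

```text
clock: 10.82
ee_pos: [0.3457, -0.2688, 0.2986]
eef_rot: [[-0.169, 0.809, 0.564], [0.986, 0.139, 0.096], [-0.001, 0.572, -0.82]]
wrist_force: [0.3, 0.0, 0.4]
opening: 1.0
grasp_force: 0.0
```

```bash
python3 - <<'E'
from go import *
R=np.c_[np.cross(up,-n),up,-n]
delta(G+n*.1,R); delta(G-n*.008,R)
E
```

```text
t 10.82 pos [ 0.3457 -0.2688  0.2986] shift [-0.0004 -0.0159  0.081 ] rotvec(deg) [-0.13  0.13 -0.1 ] j [-1.   -0.47 -0.29  1.48  0.55  0.48] op 1.0 F [0.3 0.  0.4]
t 10.82 pos [ 0.3457 -0.2688  0.2986] shift [-1.00e-04 -1.57e-02  1.89e-01] rotvec(deg) [-0.13  0.13 -0.1 ] j [-1.   -0.47 -0.29  1.48  0.55  0.48] op 1.0 F [0.3 0.  0.4]
```

Request:
send_rows:
  increments:
    - [[0, -0.0157, 0.021], [0, 0, 0], 1]
    - [[0, 0, 0.03], [0, 0, 0], 1]
    - [[0, 0, 0.03], [0, 0, 0], 1]
    - [[0, 0, 0.025], [0, 0, 0], 1]
    - [[0, 0, 0.025], [0, 0, 0], 1]
    - [[0, 0, 0.025], [0, 0, 0], 1]
    - [[0, 0, 0.025], [0, 0, 0], 1]
    - [[0, 0, 0], [0, 0, 0], 1]
    - [[0, 0, 0], [0, 0, 0], 1]

```text
clock: 11.95
ee_pos: [0.4359, -0.253, 0.142]
eef_rot: [[-0.172, 0.807, 0.565], [0.985, 0.142, 0.097], [-0.001, 0.573, -0.819]]
wrist_force: [0.2, -0.1, 0.3]
opening: 1.003
grasp_force: 0.0
```

Request:
send_rows:
  increments:
    - [[0, 0, 0], [0, 0, 0], 0]
    - [[0, 0, 0], [0, 0, 0], -0.3]
    - [[0, 0, 0], [0, 0, 0], -1]
    - [[0, 0, 0], [0, 0, 0], -1]
    - [[0, 0, 0], [0, 0, 0], -1]
    - [[0, 0, 0], [0, 0, 0], -1]
    - [[0, 0, 0], [0, 0, 0], -1]
  grip_force: 50

```text
clock: 12.82
ee_pos: [0.4354, -0.2533, 0.1414]
eef_rot: [[-0.171, 0.807, 0.566], [0.985, 0.141, 0.097], [-0.001, 0.574, -0.819]]
wrist_force: [-6.2, -0.5, 5.3]
opening: 0.153
grasp_force: 50.9
```

```bash
python3 - <<'E'
from go import *
import cv2
R=np.c_[np.cross(up,-n),up,-n]
delta(G,R)
f=arm.grab_frame('side')['frame'];cv2.imwrite('pics/s2.png',cv2.resize(f[200:380,240:440],None,fx=3.3,fy=3.3,interpolation=2))
E
```

```text
t 12.82 pos [ 0.4354 -0.2533  0.1414] shift [-0.0003 -0.0006 -0.    ] rotvec(deg) [ 0.02  0.1  -0.01] j [-0.78 -0.43 -0.58  1.04  0.49  0.71] op 0.15 F [-6.2 -0.5  5.3]
```

View pics/s2.png

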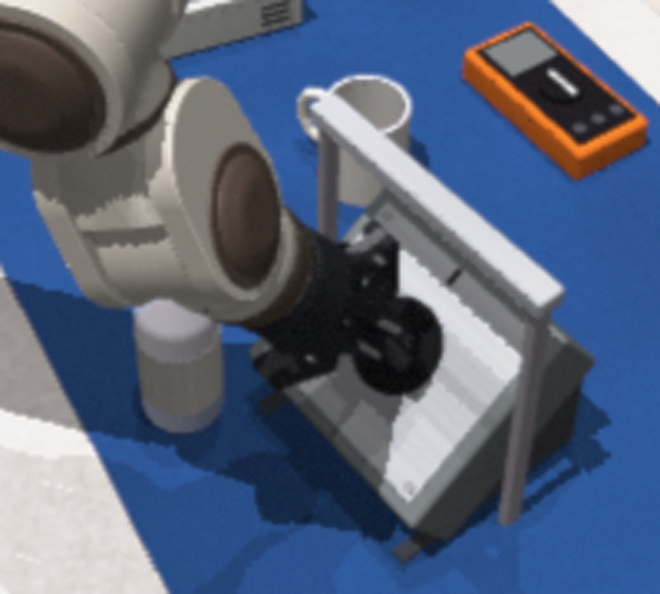

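The fingers hold the handle bar at crop (375,345), and the opening of 0.15 matches 14 mm. The bottle at crop (180,365) is standing. Turning now.

Request:
send_rows:
  increments:
    - [[0, 0, 0], [0, 0, 7], -1]
    - [[0, 0, 0], [0, 0, 7], -1]
    - [[0, 0, 0], [0, 0, 7], -1]
    - [[0, 0, 0], [0, 0, 7], -1]
    - [[0, 0, 0], [0, 0, 7], -1]
    - [[0, 0, 0], [0, 0, 7], -1]

```text
clock: 13.62
ee_pos: [0.4361, -0.2535, 0.1419]
eef_rot: [[0.414, 0.712, 0.567], [0.825, -0.557, 0.097], [0.385, 0.428, -0.818]]
wrist_force: [1.8, -1.1, 3.4]
opening: 0.154
grasp_force: 50.1
```

Request:
send_rows:
  increments:
    - [[0, 0, 0], [0, 0, 7], -1]
    - [[0, 0, 0], [0, 0, 7], -1]
    - [[0, 0, 0], [0, 0, 7], -1]
    - [[0, 0, 0], [0, 0, 7], -1]
    - [[0, 0, 0], [0, 0, 7], -1]
    - [[0, 0, 0], [0, 0, 7], -1]
    - [[0, 0, 0], [0, 0, 4], -1]
    - [[0, 0, 0], [0, 0, 2], -1]
    - [[0, 0, 0], [0, 0, 0], -1]
    - [[0, 0, 0], [0, 0, 0], -1]

```text
clock: 14.88
ee_pos: [0.4366, -0.2544, 0.1422]
eef_rot: [[0.805, 0.171, 0.568], [0.142, -0.985, 0.095], [0.576, 0.004, -0.818]]
wrist_force: [8.6, -6.3, 0.4]
opening: 0.148
grasp_force: 49.4
```

```bash
python3 - <<'E'
from go import *
delta(G,np.c_[np.cross(-left,-n),-left,-n]); delta(G,np.c_[np.cross(left,-n),left,-n]); print(arm.observe()["wrist_torque"].round(2))
E
```

```text
t 14.88 pos [ 0.4366 -0.2544  0.1422] shift [-0.0018 -0.0009  0.    ] rotvec(deg) [ 0.25 -0.15  0.09] j [-0.78 -0.43 -0.58  1.03  0.49  2.28] op 0.15 F [ 8.6 -6.3  0.4]
t 14.88 pos [ 0.4366 -0.2544  0.1422] shift [-0.0018 -0.0009  0.    ] rotvec(deg) [   0.23    0.39 -179.91] j [-0.78 -0.43 -0.58  1.03  0.49  2.28] op 0.15 F [ 8.6 -6.3  0.4]
[-1.13 -0.82 -1.13]
```

Request:
send_rows:
  increments:
    - [[0, 0, 0], [0, 0, 0], 0]
    - [[0, 0, 0], [0, 0, 0], 1]
    - [[0, 0, 0], [0, 0, 0], 1]
    - [[0, 0, 0], [0, 0, 0], 1]
    - [[0, 0, 0], [0, 0, 0], 1]
    - [[0, 0, -0.03], [0, 0, 0], 1]
    - [[0, 0, -0.05], [0, 0, 0], 1]
    - [[0, 0, -0.05], [0, 0, 0], 1]
    - [[0, 0, -0.05], [0, 0, 0], 1]
    - [[0, 0, 0], [0, 0, 0], 1]

```text
clock: 16.12
ee_pos: [0.3331, -0.272, 0.292]
eef_rot: [[0.806, 0.169, 0.568], [0.141, -0.986, 0.093], [0.575, 0.006, -0.818]]
wrist_force: [-0.8, 0.5, -0.7]
opening: 1.003
grasp_force: 0.0
```

```bash
python3 - <<'E'
from go import *
delta([.3457,-.2688,.31],down([.9945,-.1052,0]))
from h import *
f=arm.grab_frame("side");P=cloud(f).reshape(-1,3)-G
d=P@n;u=P@up;l=P@left
m=(d>.007)&(d<.02)&(abs(u)<.07)&(abs(l)<.07);print(m.sum(),np.percentile(u[m],[2,50,98]),np.percentile(l[m],[2,50,98]))
E
```

```text
t 16.12 pos [ 0.3331 -0.272   0.292 ] shift [ 0.021  -0.0009 -0.0073] rotvec(deg) [ 22.98 -29.81 -71.67] j [-1.03 -0.48 -0.31  1.49  0.56  2.01] op 1.0 F [-0.8  0.5 -0.7]
250 [-0.03708514  0.00390419  0.05232925] [-0.00703393 -0.00131983  0.00686366]
```

Request:
send_rows:
  increments:
    - [[0, 0, 0], [2.87, -3.73, -8.96], 1]
    - [[0, 0, 0], [2.87, -3.73, -8.96], 1]
    - [[0, 0, 0], [2.87, -3.73, -8.96], 1]
    - [[0, 0, 0], [2.87, -3.73, -8.96], 1]
    - [[0, 0, 0], [2.87, -3.73, -8.96], 1]
    - [[0, 0, 0], [2.87, -3.73, -8.96], 1]
    - [[0, 0, 0], [2.87, -3.73, -8.96], 1]
    - [[0, 0, 0], [2.87, -3.73, -8.96], 1]
    - [[0, 0, -0.008], [0, 0, 0], 1]
    - [[0, 0, 0], [0, 0, 0], 1]

```text
clock: 17.42
ee_pos: [0.334, -0.2705, 0.2966]
eef_rot: [[0.106, 0.994, -0.001], [0.994, -0.106, 0.005], [0.004, -0.002, -1.0]]
wrist_force: [0.7, 1.2, 0.0]
opening: 1.004
grasp_force: 0.0
```

Request:
send_rows:
  increments:
    - [[0.055, 0.0054, 0], [0, 0, 0], 1]
    - [[0.056, 0.0054, 0], [0, 0, 0], 1]
    - [[0.056, 0.0054, 0], [0, 0, 0], 1]
    - [[0.056, 0.0054, 0], [0, 0, 0], 1]
    - [[0.056, 0.0054, 0], [0, 0, 0], 1]
    - [[0.056, 0.0054, 0], [0, 0, 0], 1]
    - [[0.056, 0.0054, 0], [0, 0, 0], 1]
    - [[0.056, 0.0054, 0], [0, 0, 0], 1]
    - [[0.056, 0.0054, 0], [0, 0, 0], 1]
    - [[0.056, 0.0054, 0], [0, 0, 0], 1]

```text
clock: 18.68
ee_pos: [0.4452, 0.2813, 0.2981]
eef_rot: [[0.106, 0.994, -0.003], [0.994, -0.106, 0.005], [0.005, -0.003, -1.0]]
wrist_force: [-0.2, -0.2, 0.7]
opening: 0.998
grasp_force: 0.0
```

Request:
send_rows:
  increments:
    - [[0, 0, 0], [0, 0, 0], 1]
    - [[0, 0, 0], [0, 0, 0], 1]

```text
clock: 18.92
ee_pos: [0.4449, 0.2793, 0.2979]
eef_rot: [[0.105, 0.995, -0.004], [0.995, -0.105, 0.004], [0.003, -0.004, -1.0]]
wrist_force: [0.2, -0.1, -0.5]
opening: 1.001
grasp_force: 0.0
```

```bash
python3 - <<'E'
from go import *
delta([.4457,.2785,.0887],down([.9945,-.1052,0]))
E
```

```text
t 18.93 pos [0.4449 0.2793 0.2979] shift [-0.0014  0.0017  0.2092] rotvec(deg) [-0.23 -0.19  0.04] j [0.56 0.06 0.25 1.77 0.01 2.23] op 1.0 F [ 0.2 -0.1 -0.5]
```

Request:
send_rows:
  increments:
    - [[-0.001, 0.0016, 0.039], [-0.2, -0.2, 0], 1]
    - [[0, 0, 0.04], [0, 0, 0], 1]
    - [[0, 0, 0.04], [0, 0, 0], 1]
    - [[0, 0, 0.03], [0, 0, 0], 1]
    - [[0, 0, 0.03], [0, 0, 0], 1]
    - [[0, 0, 0.03], [0, 0, 0], 1]
    - [[0, 0, 0], [0, 0, 0], 1]
    - [[0, 0, 0], [0, 0, 0], 1]

```text
clock: 19.92
ee_pos: [0.447, 0.2782, 0.0908]
eef_rot: [[0.105, 0.995, 0.002], [0.995, -0.105, 0.001], [0.001, 0.002, -1.0]]
wrist_force: [0.2, 0.1, 0.7]
opening: 0.998
grasp_force: 0.0
```

Request:
send_rows:
  increments:
    - [[0, 0, 0], [0, 0, 0], 0]
    - [[0, 0, 0], [0, 0, 0], -0.3]
    - [[0, 0, 0], [0, 0, 0], -1]
    - [[0, 0, 0], [0, 0, 0], -1]
    - [[0, 0, 0], [0, 0, 0], -1]
    - [[0, 0, 0], [0, 0, 0], -1]
    - [[0, 0, 0], [0, 0, 0], -1]
  grip_force: 25

```text
clock: 20.8
ee_pos: [0.4464, 0.2789, 0.0895]
eef_rot: [[0.103, 0.995, 0.001], [0.995, -0.103, 0.0], [0.0, 0.001, -1.0]]
wrist_force: [-1.2, -0.7, 5.2]
opening: 0.272
grasp_force: 29.5
```

Request:
send_rows:
  increments:
    - [[0, 0.005, 0], [0, 0, 0], -1]
    - [[0, 0.01, 0], [0, 0, 0], -1]
    - [[0, 0.01, 0], [0, 0, 0], -1]
    - [[0, 0.01, 0], [0, 0, 0], -1]
    - [[0, 0.01, 0], [0, 0, 0], -1]
    - [[0, 0.01, 0], [0, 0, 0], -1]
    - [[0, 0.01, 0], [0, 0, 0], -1]
    - [[0, 0.007, 0], [0, 0, 0], -1]
    - [[0, 0, 0], [0, 0, 0], -1]
    - [[0, 0, 0], [0, 0, 0], -1]

```text
clock: 22.05
ee_pos: [0.5187, 0.2709, 0.0895]
eef_rot: [[0.103, 0.995, 0.002], [0.995, -0.103, -0.001], [-0.001, 0.002, -1.0]]
wrist_force: [1.5, -2.8, 5.7]
opening: 0.277
grasp_force: 29.6
```

Request:
send_rows:
  increments:
    - [[0, 0, 0], [0, 0, 0], 0]
    - [[0, 0, 0], [0, 0, 0], 0.5]
    - [[0, 0, 0], [0, 0, 0], 1]
    - [[0, 0, 0], [0, 0, 0], 1]
    - [[0, 0, -0.03], [0, 0, 0], 1]
    - [[0, 0, -0.05], [0, 0, 0], 1]
    - [[0, 0, -0.05], [0, 0, 0], 1]
    - [[0, 0, -0.05], [0, 0, 0], 1]
    - [[0, 0, 0], [0, 0, 0], 1]
    - [[0, -0.05, 0], [0, 0, 0], 1]

```text
clock: 23.3
ee_pos: [0.4693, 0.2765, 0.2671]
eef_rot: [[0.105, 0.994, -0.001], [0.994, -0.105, -0.001], [-0.001, -0.001, -1.0]]
wrist_force: [-1.0, 1.2, 1.2]
opening: 0.999
grasp_force: 0.0
```

Request:
send_rows:
  increments:
    - [[0, -0.05, 0], [0, 0, 0], 1]
    - [[0, -0.05, 0], [0, 0, 0], 1]
    - [[0, 0, 0], [0, 0, 0], 1]

```text
clock: 23.68
ee_pos: [0.3663, 0.2869, 0.2692]
eef_rot: [[0.1, 0.995, 0.0], [0.995, -0.1, 0.0], [0.0, 0.0, -1.0]]
wrist_force: [0.8, 0.5, 0.9]
opening: 1.001
grasp_force: 0.0
```

```bash
cat > meas.py <<'E'
from h import *
from go import *
for n_ in("top","side"):
    f=arm.grab_frame(n_);L=inreg(cloud(f).reshape(-1,3),[.5078,.2722],np.radians(-6.04)); C=f["frame"].reshape(-1,3).astype(int).mean(1)
    b=abs(L[:,0])<.13
    k=b&(L[:,2]>.1)&(L[:,2]<.112)&(abs(L[:,1])<.03)
    g=b&(L[:,2]>.0705)&(L[:,2]<.082)&(L[:,1]>.022)&(L[:,1]<.052)
    if not k.any() or not g.any(): print(n_,"hidden",k.sum(),g.sum()); continue
    for l,m in(("cap",k),("clip",g)): print(n_,l,m.sum(),np.percentile(L[m,0],[4,50,96]).round(4))
    cv2.imwrite(f"pics/{n_}_m.png",f["frame"])
s=arm.observe();print(s["clock"],s["ee_pos"].round(4))
E
python3 meas.py; python3 -c "
import cv2;f=cv2.imread('pics/top_m.png');cv2.imwrite('pics/t3.png',cv2.resize(f[155:290,200:300],None,fx=4.4,fy=4.4,interpolation=2))"
```

```text
top cap 131 [0.0017 0.0125 0.0233]
top clip 58 [0.0108 0.0172 0.0234]
side hidden 56 0
23.775 [0.3685 0.2869 0.2688]
```

View pics/t3.png

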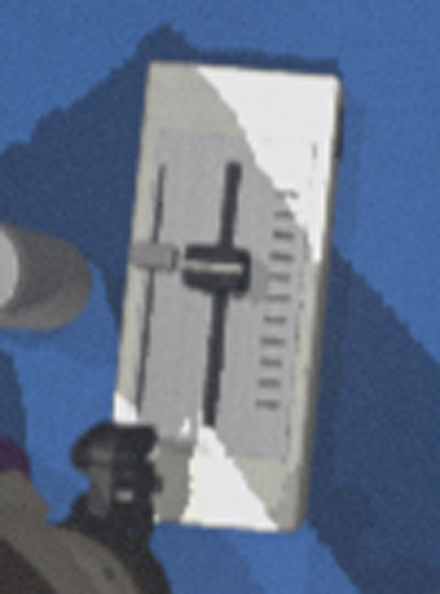

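The crop shows the cap at (217,268), a little short of the clip at (155,256), and the measured gap is 4.6 mm. I'll regrip and close it.

Request:
send_rows:
  increments:
    - [[0, 0.05, 0], [0, 0, 0], 1]
    - [[0, 0.05, 0], [0, 0, 0], 1]
    - [[0, 0.05, 0], [0, 0, 0], 1]
    - [[0, 0, 0], [0, 0, 0], 1]
    - [[0, 0, 0.05], [0, 0, 0], 1]
    - [[0, 0, 0.05], [0, 0, 0], 1]
    - [[0, 0, 0.05], [0, 0, 0], 1]
    - [[0, 0, 0.03], [0, 0, 0], 1]
    - [[0, 0, 0], [0, 0, 0], 1]
    - [[0, 0, 0], [0, 0, 0], 1]

```text
clock: 25.02
ee_pos: [0.5186, 0.2715, 0.0906]
eef_rot: [[0.103, 0.995, 0.002], [0.995, -0.103, 0.0], [0.001, 0.002, -1.0]]
wrist_force: [0.2, 0.1, 0.7]
opening: 0.999
grasp_force: 0.0
```

Request:
send_rows:
  increments:
    - [[0, 0, 0], [0, 0, 0], 0]
    - [[0, 0, 0], [0, 0, 0], -0.3]
    - [[0, 0, 0], [0, 0, 0], -1]
    - [[0, 0, 0], [0, 0, 0], -1]
    - [[0, 0, 0], [0, 0, 0], -1]
    - [[0, 0, 0], [0, 0, 0], -1]

```text
clock: 25.78
ee_pos: [0.5182, 0.2714, 0.0896]
eef_rot: [[0.103, 0.995, 0.001], [0.995, -0.103, 0.0], [0.0, 0.001, -1.0]]
wrist_force: [-0.8, -0.7, 6.2]
opening: 0.275
grasp_force: 29.7
```

```bash
python3 - <<'E'
from go import *
delta([.5232,.2704,.0890],down([.9945,-.1052,0]))
E
```

```text
t 25.77 pos [0.5182 0.2714 0.0896] shift [-0.0005  0.0051  0.0006] rotvec(deg) [ 0.05 -0.01  0.13] j [ 0.48  0.16 -0.03  1.37 -0.    2.16] op 0.28 F [-0.8 -0.7  6.2]
```

Request:
send_rows:
  increments:
    - [[0, 0.002, 0], [0, 0, 0], -1]
    - [[0, 0.0027, 0], [0, 0, 0], -1]
    - [[0, 0, 0], [0, 0, 0], -1]
    - [[0, 0, 0], [0, 0, 0], -1]

```text
clock: 26.28
ee_pos: [0.5229, 0.2709, 0.0896]
eef_rot: [[0.103, 0.995, 0.001], [0.995, -0.103, 0.0], [0.0, 0.001, -1.0]]
wrist_force: [0.4, -0.4, 5.3]
opening: 0.277
grasp_force: 29.8
```

Request:
send_rows:
  increments:
    - [[0, 0, 0], [0, 0, 0], 0]
    - [[0, 0, 0], [0, 0, 0], 0.5]
    - [[0, 0, 0], [0, 0, 0], 1]
    - [[0, 0, 0], [0, 0, 0], 1]
    - [[0, 0, -0.03], [0, 0, 0], 1]
    - [[0, 0, -0.05], [0, 0, 0], 1]
    - [[0, 0, -0.05], [0, 0, 0], 1]
    - [[0, 0, -0.05], [0, 0, 0], 1]
    - [[0, 0, 0], [0, 0, 0], 1]
    - [[0, -0.05, 0], [0, 0, 0], 1]

```text
clock: 27.52
ee_pos: [0.4741, 0.276, 0.267]
eef_rot: [[0.105, 0.994, -0.001], [0.994, -0.105, -0.001], [-0.001, -0.001, -1.0]]
wrist_force: [0.9, 0.3, -0.5]
opening: 1.003
grasp_force: 0.0
```

Request:
send_rows:
  increments:
    - [[0, -0.05, 0], [0, 0, 0], 1]
    - [[0, -0.05, 0], [0, 0, 0], 1]
    - [[0, 0, 0], [0, 0, 0], 1]
    - [[0, 0, 0], [0, 0, 0], 1]
    - [[0, 0, 0], [0, 0, 0], 1]

```text
clock: 28.15
ee_pos: [0.3741, 0.2862, 0.2685]
eef_rot: [[0.104, 0.995, -0.0], [0.995, -0.104, -0.001], [-0.001, -0.0, -1.0]]
wrist_force: [-0.1, 0.1, -0.5]
opening: 0.997
grasp_force: 0.0
```

```bash
python3 meas.py; cp pics/top_m.png pics/t4.png
```

```text
top cap 131 [0.0055 0.0165 0.0275]
top clip 59 [0.0107 0.0172 0.0234]
side cap 59 [0.0004 0.0113 0.023 ]
side clip 3 [0.0064 0.0075 0.0078]
28.25 [0.3741 0.2862 0.2686]
```

View pics/t4.png

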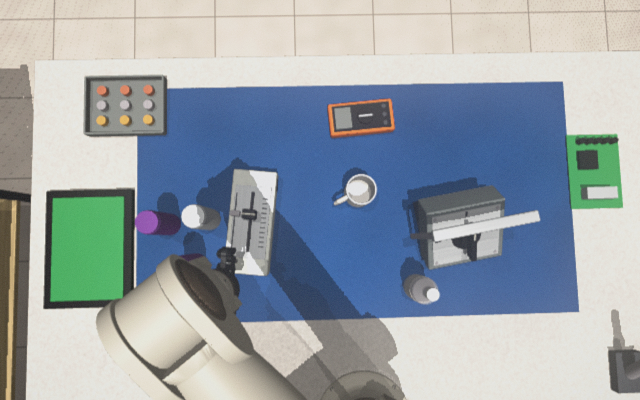

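The cap at (249,214) is level with the clip at (235,212) to within about 0.7 mm. The handle at (467,240) is on, and the bottle, spray can, mug and meter are where they started.

```bash
python3 -c "
from workcell import arm
print(arm.close_job())"
```

```text
the job is handed in; nothing more can be done
None
```

I handed the job in at about 28 s of the 67 s allowed: the fader went to zero, the isolator was turned fully on, and the fader was set about 0.7 mm from the clip; in the last picture the clip and the four loose items stand where they started (no verdict was returned).

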